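# Bolt the slide transport case

## Robot

A 6-joint arm with a two-finger parallel gripper is mounted at the origin on the work surface. World frame = base frame: x ahead of the robot, y to its left, z up, the work surface at z = 0. Lengths are in m, angles in degrees, forces in N, time in s.
With the tool pointing down it reaches from about 0.4 to 0.825 m from the base axis. Payload 7 kg.
Tool frame: the origin (TCP) lies between the finger pads; the fingertips stand 19 mm ahead of it and the grasp point (between the pads) is the TCP (r.finger_overhang is the distance from the TCP to the fingertips, in m); z points along the fingers, y is the direction in which the jaws open and shut (so a half turn about z gives the same grasp; the last joint's range is limited). The gripper opens to 88 mm and grips with 3 to 60 N. Pads are 19 mm wide; open, the fingers measure 130 mm over their backs; the gripper's body (78 mm by 193 mm) begins 47 mm behind the grasp point.
Start: joints at [86.58, 20.546, 0.682, 0, -70.136, -16.507], TCP at [0.23, 0.635, 0.246] pointing down, gripper open.
Joint ranges: [-176.03, 176.03], [-82.01, 121.73], [-58.28, 71.71], [-173.87, 95.51], [-174.79, -0.11], [-173.66, 173.66]. Speed limits (degrees/s): [136.94, 136.94, 172.46, 180, 180, 180].

## Interface

Orientations are given as [roll, pitch, yaw] about the fixed x, y, z axes, in that order (R = Rz(yaw) Ry(pitch) Rx(roll)).
In Python, from plant import r, optics gives the robot as it stands. The module is installed in compiled form; this text tells all that it offers.
- The arm moves only by the tool step_arm, never from a script. Its argument "increments" is a list of rows, each an object of numbers: "tx", "ty", "tz": the shift along the world's x, y, z in mm; "ax", "ay", "az": the turn, a rotation vector about the world's x, y, z in degrees; "claw": the gripper command: -1 is shut, 1 is fully open, values between are in proportion. In form: [{"tx": .., "ty": .., "tz": .., "ax": .., "ay": .., "az": .., "claw": ..}, ...]. A call has 1 to 12 rows; each row shifts and turns the commanded pose from where the row before left it; what a row does not reach is not made up. A row lasts 1/10 s, in which the tool goes at most 50 mm and 8.59 degrees, less where a joint would pass 70% of its speed; a pose out of reach is approached as far as the arm can. A call with a gripper value outside its range is refused whole. The fingers move at their own pace and stop on an object; "newtons" is the grip in N (left out, the last holds). Time passes only in rows, so rows that do not move let the fingers close. It gives the time, the measured TCP pose, the force and the opening at its end, in the units of the state.
- r.get_state(): the state, without advancing time (a new reading comes with each control period).
- optics.capture(name): name is "scene" or "top" or "wrist"; returns a dict with "image" (384x512x3 uint8, blue, green, red), "depth" (384x512 float32, m along the optical axis (not along the pixel's ray), 0 where there is no reading), "fx", "fy", "cx", "cy" (pixels), "distortion" ([k1, k2, p1, p2, k3] as OpenCV has them; the pictures are not rectified), "R" (3x3) and "t" (3): a world point X has camera coordinates R X + t. Camera axes: x right, y down, z forward; pixel columns grow to the right and rows downward; lengths in m; the calibration is good to about 2 mm. A picture is of the moment at which its call begins.
- r.close_job(): hands the job in, once; it reports no verdict.
The state is a dict: "time_s": time; "joints": joint angles; "qd": joint speeds; "joint_torque": joint torques, N m; "tcp_pos": TCP position; "eef_rot": TCP orientation; "contact_force": force on the tool from outside, world axes, zero at the start; "moment": the same for the moment, N m; "gripper_width": finger opening in m.
Only numpy, scipy, OpenCV 4.12 (cv2) and the standard library are available. Lean on these libraries where they do the work, as an engineer would, in place of code of your own. Each camera call takes 0.05 s, during which the arm holds its last target. There are 200 camera calls.

## Task

Lock the lid of the slide transport case: with one fingertip press the red spring catch down and keep it down while the other fingertip pushes the blue tab, sliding the steel bolt fully home into its keeper on the grey deck. Then let the catch spring back up so that it locks the bolt. Only press and push, and leave all the bottles, jars and other things lying around where they are.

Things in the scene. Friction and masses are not known exactly. Their poses are not given: they have to be found in the camera images.
- case: Transport case fixed to the bench, grey with black corners, 240 (its x) x 300 (its y) x 70 mm tall. Origin: centre of the underside; z up, +y = the way the bolt slides home. Flat top: aluminium lid for y < 48, fixed grey deck for y > 53. Catch line at x = -35, bolt line at x = +35 mm; between them only a steel arm and rack up to 17 mm over the lid. Bolt guides reach 13 over the lid.
- catch_top (a point): Centre of the top face of the red spring catch, a bar 32 (case x) x 110 (case y) x 8 mm thick, at case (-35, -25) mm, 32 above the lid when up and 22 when fully down; the point sinks with it. Pressed anywhere it sinks level. A fingertip can slide along it in case y while pressing.
- catch (a joint): How far the catch is pressed, m: 0 up, 0.010 fully down on its stop. Spring: 3.5 N to start it, 7 N fully down. Its steel arm blocks the bolt (3 mm of play) unless pressed more than 5 mm; if let up while the bolt is under way, it drops into the next gap of the bolt's rack (every 12 mm) and blocks it again.
- tab_top (a point): Centre of the top face of the blue upright tab on the bolt, 26 (case x) x 8 (case y) mm, reaching from 15 to 55 above the lid; at the start at case (+35, -35) mm, moving with the bolt. Push its -y face. The bolt's rod and carriage under and beside the pushing fingertip reach at most 17 mm above the lid.
- bolt (a joint): How far the bolt is slid towards case +y, m: about 0 unbolted, 0.052 fully home on its stop, its rod through the dark keeper (18 mm tall) on the deck. Stays where it is left; 2.5 N friction, no spring. Only beyond 0.049 can the catch spring fully up behind the rack and lock the bolt.
- oil: Bystander, leave alone: small amber immersion-oil bottle, 24 diameter x 45 tall, standing on the lid (mm). Origin: centre of its underside.
- mailer: Bystander, leave alone: white plastic slide mailer, 30 x 80 x 18, lying on the case's deck (mm). Origin: centre of its underside.
- jar: Bystander, leave alone: open glass staining jar, 60 diameter x 70 tall, beside the case (mm). Origin: centre of its underside.
- objective: Bystander, leave alone: steel microscope objective, 25 diameter x 44 tall, standing beside the case (mm). Origin: centre of its underside.
- stain: Bystander, leave alone: amber stain bottle with white cap, 50 diameter x 100 tall (mm). Origin: centre of its underside.
- cleaner: Bystander, leave alone: white lens-cleaner bottle with blue cap, 56 diameter x 110 tall (mm). Origin: centre of its underside.
- dish: Bystander, leave alone: clear closed petri dish, 90 diameter x 14 tall (mm). Origin: centre of its underside.

How it is judged:
By the outcome, as a careful person would: the job done as asked, in the order asked, and still so for the second after the job is handed in, with the robot touching nothing.
It also fails if it takes over 45 s, if anything falls off the work surface, if the arm or the gripper's body presses on something with over 40 N, if the wrist force passes 120 N, or if a joint passes its speed limit or range.

## Working session

There is one attempt and no reset: what is moved stays moved. The work goes in short steps, Python scripts to look and compute and a tool call to move; the robot and the scene stay as the last step left them, time stands still between calls to the robot, and variables do not carry over. Pictures are saved under pics/ and viewed, about 8 in all and at most 12, crops included, and the job is handed in when it is done.

Besides the shell and the picture viewer there is one more tool, called after "Request:" as name(argument=value, ...), one argument or row to a line, values as JSON. step_arm: Moves the arm, as the interface text tells. Its arguments: {"type":"object","properties":{"increments":{"type":"array","items":{"type":"object","properties":{"tx":{"type":"number"},"ty":{"type":"number"},"tz":{"type":"number"},"ax":{"type":"number"},"ay":{"type":"number"},"az":{"type":"number"},"claw":{"type":"number"}}}},"newtons":{"type":"number"}},"required":["increments"]}

```bash
mkdir -p pics
cat > h.py <<'E'
import numpy as np, cv2
from plant import r, optics
def cap(n):
    c=optics.capture(n); c['K']=np.array([[c['fx'],0,c['cx']],[0,c['fy'],c['cy']],[0,0,1.]]); c['D']=np.array(c['distortion'],float)
    c['R']=np.array(c['R']);c['t']=np.array(c['t']); return c
def ray(c,px):
    u=cv2.undistortPoints(np.array(px,float).reshape(-1,1,2),c['K'],c['D']).reshape(-1,2)
    d=np.c_[u,np.ones(len(u))]@c['R']; return -c['R'].T@c['t'],d
def onz(c,px,z):
    o,d=ray(c,px); return o+d*((z-o[2])/d[:,2])[:,None]
def world(c):
    h,w=c['depth'].shape; v,u=np.mgrid[:h,:w]
    o,d=ray(c,np.c_[u.ravel(),v.ravel()]); return (o+d*c['depth'].reshape(-1,1)).reshape(h,w,3)
def proj(c,X):
    return cv2.projectPoints(np.array(X,float).reshape(-1,3),cv2.Rodrigues(c['R'])[0],c['t'],c['K'],c['D'])[0].reshape(-1,2)
E
python3 - <<'E'
from h import *
print(r.get_state()); ims=[]
for n in('scene','top'):
    c=cap(n); cv2.imwrite(f'pics/{n}0.png',c['image']); W=world(c); hsv=cv2.cvtColor(c['image'],cv2.COLOR_BGR2HSV)
    print(n,'cam',-c['R'].T@c['t'])
    for nm,m in dict(red=((hsv[...,0]<8)|(hsv[...,0]>172))&(hsv[...,1]>150)&(hsv[...,2]>60),blue=(abs(hsv[...,0].astype(int)-112)<14)&(hsv[...,1]>130)&(hsv[...,2]>50)).items():
        k,l,s,ce=cv2.connectedComponentsWithStats(m.astype(np.uint8))
        for i in range(1,k):
            if s[i,4]>40:
                P=W[(l==i)&(c['depth']>0)]; print(nm,s[i],ce[i].round(1),np.median(P,0).round(4),'z98',np.percentile(P[:,2],[2,98]).round(4))
E
```

```text
{'time_s': 0.0, 'joints': array([ 8.65779108e+01,  2.05909904e+01,  6.35395554e-01, -2.11917068e-02,
       -7.01359486e+01, -1.65060019e+01]), 'qd': array([ 0.06497578,  0.12609736,  0.04204237,  0.08273548,  0.0387695 ,
       -0.08103631]), 'joint_torque': array([-2.18263383e-03, -5.82717276e+01,  2.93053025e+01,  6.99723065e+00,
        6.76953845e-03, -1.62989627e-04]), 'tcp_pos': array([0.22993836, 0.63415124, 0.24463663]), 'eef_rot': array([ 1.79906569e+02, -6.91083787e-03, -1.99353021e+01]), 'contact_force': array([-0.37879974,  0.09655851,  0.98441904]), 'moment': array([ 0.01494756, -0.01311358,  0.01646169]), 'gripper_width': 0.08762284391841656}
scene cam [ 1.39577443 -0.56147024  0.91007056]
red [251 172  37  16 247] [268.7 179.4] [0.537  0.0823 0.1019] z98 [0.0974 0.105 ]
blue [275 184   6  16  70] [277.9 190.9] [0.6059 0.0662 0.1112] z98 [0.0815 0.1269]
blue [ 89 248  10  10  83] [ 93.5 252.6] [ 0.5476 -0.4337  0.1097] z98 [0.099  0.1131]
blue [106 377  24   7 102] [120.6 380.9] [ 0.8755 -0.5037  0.0833] z98 [0.0804 0.0863]
top cam [ 0.38965723 -0.01331148  1.18755443]
red [215 190  36  15 348] [232.6 196.9] [0.5335 0.0867 0.1014] z98 [0.0781 0.1065]
blue [411  88  35  15 233] [428.   94.9] [ 0.8784 -0.5498  0.0823] z98 [0.078  0.0862]
blue [397 192   8   7  43] [400.5 194.9] [ 0.541  -0.4305  0.1093] z98 [0.1008 0.1126]
blue [ 459  274   53   69 1249] [478.3 305.7] [ 0.2236 -0.642   0.0869] z98 [0.0718 0.0927]
```

View pics/scene0.png

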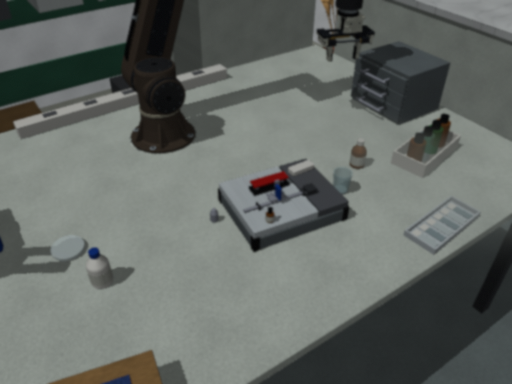

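View pics/top0.png

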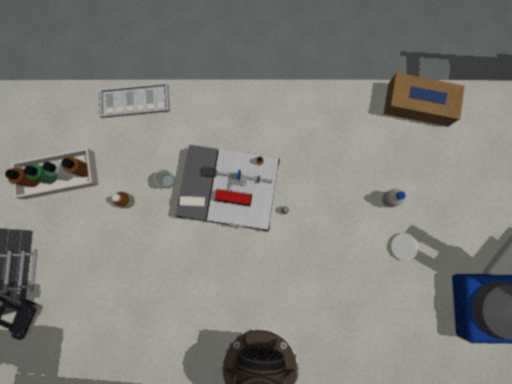

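The scene shows the case near the middle. In the top view the red catch is at about (232,197), the tab at (238,175), the oil bottle at (259,160) and the mailer at (192,201). Case +y points roughly along world +y, with a yaw of about -6°. I'll move above the start of the push and look closer from there.

Request:
step_arm(
  increments=[
    {"tx": 24,"ty": -42,"az": -5.5,"claw": 0.11},
    {"tx": 24,"ty": -42,"az": -5.5},
    {"tx": 24,"ty": -42,"az": -5.5},
    {"tx": 24,"ty": -42,"az": -5.5},
    {"tx": 24,"ty": -42,"az": -5.5},
    {"tx": 24,"ty": -42,"az": -5.5},
    {"tx": 24,"ty": -42,"az": -5.5},
    {"tx": 24,"ty": -42,"az": -5.5},
    {"tx": 24,"ty": -42,"az": -5.5},
    {"tx": 24,"ty": -42,"az": -5.5},
    {"tx": 24,"ty": -42,"az": -5.5},
    {"tx": 24,"ty": -42,"az": -5.5},
  ],
)

```text
$.increments[0]: bad value
```

Request:
step_arm(
  increments=[
    {"tx": 24,"ty": -42,"az": -5.5},
    {"tx": 24,"ty": -42,"az": -5},
    {},
    {},
    {},
  ],
)

```text
$.increments[0]: bad value
```

Run:
```python
from h import *
s=r.get_state(); print(s['tcp_pos'],s['eef_rot'],s['gripper_width'],s['contact_force'])
c=cap('wrist'); cv2.imwrite('pics/w1.png',c['image']); W=world(c); hsv=cv2.cvtColor(c['image'],cv2.COLOR_BGR2HSV)
np.savez('w1.npz',W=W,im=c['image'])
print('cam',-c['R'].T@c['t'],c['R'][2])
for nm,m in dict(red=((hsv[...,0]<8)|(hsv[...,0]>172))&(hsv[...,1]>150)&(hsv[...,2]>60),blue=(abs(hsv[...,0].astype(int)-112)<14)&(hsv[...,1]>130)&(hsv[...,2]>50)).items():
    k,l,st,ce=cv2.connectedComponentsWithStats(m.astype(np.uint8))
    for i in range(1,k):
        if st[i,4]>100:
            mm=(l==i)&(c['depth']>0); P=W[mm]; z=np.percentile(P[:,2],95); T=(mm&(W[...,2]>z-.005)).astype(np.uint8)
            q=cv2.boxPoints(cv2.minAreaRect(cv2.findNonZero(T))); B=onz(c,q,z)
            print(nm,st[i],'ztop',z.round(4),'px',q.round(0).tolist(),'\n',B.round(4).tolist(),'ctr',B.mean(0).round(4),'sides',np.linalg.norm(B-np.roll(B,-1,0),axis=1).round(4),[np.degrees(np.arctan2(*(B[1]-B[0])[[1,0]])).round(2),np.degrees(np.arctan2(*(B[2]-B[1])[[1,0]])).round(2)])
```

```text
[0.22994357 0.63419973 0.24473113] [ 1.79915951e+02 -9.17514399e-03 -1.99306492e+01] 0.08763129966079582 [-0.02806619 -0.30482295 -0.29352073]
cam [0.30633124 0.60645462 0.38456863] [-0.27957018  0.10101705 -0.95479635]
```

View pics/w1.png

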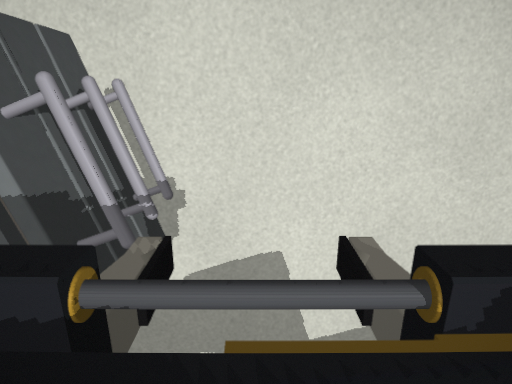

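Request:
step_arm(
  increments=[
    {"tx": 24,"ty": -42,"tz": 0,"ax": 0,"ay": 0,"az": -5.5,"claw": 0.11},
    {"tx": 24,"ty": -42,"tz": 0,"ax": 0,"ay": 0,"az": -5.5,"claw": 0.11},
    {"tx": 24,"ty": -42,"tz": 0,"ax": 0,"ay": 0,"az": -5.5,"claw": 0.11},
    {"tx": 24,"ty": -42,"tz": 0,"ax": 0,"ay": 0,"az": -5.5,"claw": 0.11},
    {"tx": 24,"ty": -42,"tz": 0,"ax": 0,"ay": 0,"az": -5.5,"claw": 0.11},
    {"tx": 24,"ty": -42,"tz": 0,"ax": 0,"ay": 0,"az": -5.5,"claw": 0.11},
    {"tx": 24,"ty": -42,"tz": 0,"ax": 0,"ay": 0,"az": -5.5,"claw": 0.11},
    {"tx": 24,"ty": -42,"tz": 0,"ax": 0,"ay": 0,"az": -5.5,"claw": 0.11},
    {"tx": 24,"ty": -42,"tz": 0,"ax": 0,"ay": 0,"az": -5.5,"claw": 0.11},
    {"tx": 24,"ty": -42,"tz": 0,"ax": 0,"ay": 0,"az": -5.5,"claw": 0.11},
    {"tx": 24,"ty": -42,"tz": 0,"ax": 0,"ay": 0,"az": -5.5,"claw": 0.11},
    {"tx": 24,"ty": -42,"tz": 0,"ax": 0,"ay": 0,"az": -5.5,"claw": 0.11},
  ],
)

```text
time_s: 1.35
tcp_pos: [0.5186, 0.1287, 0.2457]
eef_rot: [-180.0, 0.0, -86.1]
contact_force: [1.1, 2.1, 0.7]
gripper_width: 0.0489
```

Request:
step_arm(
  increments=[
    {"tx": 24,"ty": -42,"tz": 0,"ax": 0,"ay": 0,"az": -5.5,"claw": 0.11},
    {"tx": 24,"ty": -42,"tz": 0,"ax": 0,"ay": 0,"az": -5,"claw": 0.11},
    {"tx": 0,"ty": 0,"tz": 0,"ax": 0,"ay": 0,"az": 0,"claw": 0.11},
    {"tx": 0,"ty": 0,"tz": 0,"ax": 0,"ay": 0,"az": 0,"claw": 0.11},
  ],
)

```text
time_s: 1.75
tcp_pos: [0.5661, 0.0452, 0.2449]
eef_rot: [179.9, -0.0, -96.6]
contact_force: [-0.0, 0.6, 0.6]
gripper_width: 0.0487
```

```bash
cat > look.py <<'E'
from h import *
import sys
s=r.get_state(); print(s['time_s'],s['tcp_pos'],s['eef_rot'],s['gripper_width'],s['contact_force'])
c=cap('wrist'); cv2.imwrite(f'pics/{sys.argv[1]}.png',c['image']); W=world(c); hsv=cv2.cvtColor(c['image'],cv2.COLOR_BGR2HSV)
print('cam',-c['R'].T@c['t'],c['R'][2])
for nm,m in dict(red=((hsv[...,0]<8)|(hsv[...,0]>172))&(hsv[...,1]>150)&(hsv[...,2]>60),blue=(abs(hsv[...,0].astype(int)-112)<14)&(hsv[...,1]>130)&(hsv[...,2]>50)).items():
    k,l,st,ce=cv2.connectedComponentsWithStats(m.astype(np.uint8))
    for i in range(1,k):
        if st[i,4]>100:
            mm=(l==i)&(c['depth']>0); P=W[mm]; z=np.percentile(P[:,2],95); T=(mm&(W[...,2]>z-.004)).astype(np.uint8)
            q=cv2.boxPoints(cv2.minAreaRect(cv2.findNonZero(T))); B=onz(c,q,z)
            print(nm,st[i],'ztop',z.round(4),'px',q.round(0).tolist(),'\n',B.round(4).tolist(),'ctr',B.mean(0).round(4),'sides',np.linalg.norm(B-np.roll(B,-1,0),axis=1).round(4),[np.degrees(np.arctan2(*(B[1]-B[0])[[1,0]])).round(2),np.degrees(np.arctan2(*(B[2]-B[1])[[1,0]])).round(2)])
E
python3 look.py w2
```

```text
1.75 [0.56611344 0.04522125 0.24491317] [ 1.79936550e+02 -2.08486051e-02 -9.65767231e+01] 0.048741473735731664 [-0.04480957  0.57381154  0.58108128]
cam [ 0.55713537 -0.03557563  0.38477332] [ 0.03456514  0.29629075 -0.95447213]
red [ 273  168   41  112 3607] ztop 0.1039 px [[272.0, 279.0], [277.0, 168.0], [313.0, 170.0], [308.0, 280.0]] 
 [[0.5607, 0.1376, 0.1039], [0.5448, 0.0292, 0.1039], [0.5138, 0.0344, 0.1039], [0.5262, 0.1438, 0.1039]] ctr [0.5364 0.0863 0.1039] sides [0.1097 0.0314 0.1101 0.0351] [np.float64(-98.36), np.float64(170.36)]
blue [200 208  32  23 627] ztop 0.1263 px [[200.0, 229.0], [200.0, 219.0], [228.0, 221.0], [228.0, 230.0]] 
 [[0.6164, 0.0688, 0.1263], [0.6146, 0.0602, 0.1263], [0.5911, 0.0643, 0.1263], [0.5927, 0.0729, 0.1263]] ctr [0.6037 0.0665 0.1263] sides [0.0088 0.0238 0.0088 0.0241] [np.float64(-102.33), np.float64(170.12)]
```

View pics/w2.png

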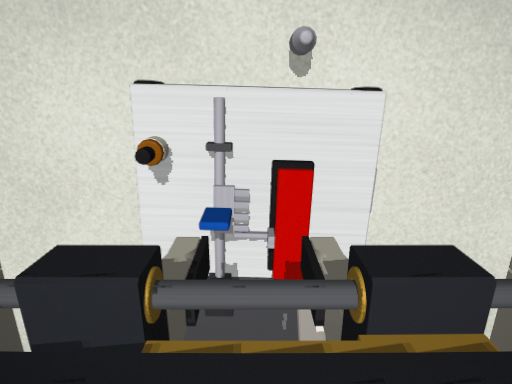

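The wrist view shows the case with its -y end at the top of the image. The catch is at about (292,225), the tab at (214,219), the oil bottle at (150,153) and the objective at (302,40). I'll settle the yaw from the lid edges, then work out the remaining correction.

Run:
```python
from h import *
c=cap('wrist'); W=world(c); Z=W[...,2]
m=((abs(Z-.07)<.006)&(c['depth']>0)); v,u=np.nonzero(m)
# -y edge: for each column topmost lid pixel ; +-x edges: each row
cols=range(175,345,5); e=[(k,np.nonzero(m[:,k])[0].min()) for k in cols]
rows=range(105,230,5); L=[(np.nonzero(m[k])[0].min(),k) for k in rows]; Rr=[(np.nonzero(m[k])[0].max(),k) for k in rows]
for n,p in dict(near=e,plusx=L,minusx=Rr).items():
    B=onz(c,p,.07)[:,:2]; vx,vy,x0,y0=cv2.fitLine(B.astype(np.float32),cv2.DIST_HUBER,0,.001,.001).ravel()
    print(n,np.degrees(np.arctan2(vy,vx)).round(2),x0.round(4),y0.round(4), np.median(Z[m]).round(4))
for th in np.radians([-7.5,-8.5]):
    Rm=np.array([[np.cos(th),-np.sin(th)],[np.sin(th),np.cos(th)]])
    o=((np.array([.5364,.0863])-Rm@[-.035,-.025])+(np.array([.6037,.0665])-Rm@[.035,-.035]))/2
    print(np.degrees(th),'origin',o,'start',o+Rm@[0,-.062],'TCPcase',Rm.T@(r.get_state()['tcp_pos'][:2]-o),'dir y',Rm[:,1])
    for n,p in dict(near=e,plusx=L,minusx=Rr).items(): print(n,np.median((onz(c,p,.07)[:,:2]-o)@Rm,0).round(4))
```

```text
near -8.45 0.5461 -0.0391 0.0707
plusx 81.16 0.6829 0.0361 0.0707
minusx 81.57 0.4475 0.0443 0.0707
-7.499999999999999 origin [0.57396579 0.10614335] start [0.56587316 0.04467376] TCPcase [-0.00046332 -0.05979156] dir y [0.13052619 0.99144486]
near [-0.0009 -0.1477]
plusx [ 0.1164 -0.0724]
minusx [-0.1173 -0.0763]
-8.5 origin [0.57448428 0.10607048] start [0.5653201  0.04475149] TCPcase [ 5.66818007e-05 -5.97951131e-02] dir y [0.14780941 0.98901586]
near [ 0.0012 -0.1477]
plusx [ 0.1175 -0.0704]
minusx [-0.1165 -0.0783]
```

Request:
step_arm(
  increments=[
    {"tx": 0,"ty": 0,"tz": -30,"ax": 0,"ay": 0,"az": -1.8,"claw": 0.11},
    {"tx": 0,"ty": 0,"tz": -30,"ax": 0,"ay": 0,"az": 0,"claw": 0.11},
    {"tx": 0,"ty": 0,"tz": -25,"ax": 0,"ay": 0,"az": 0,"claw": 0.11},
    {"tx": 0,"ty": 0,"tz": -20,"ax": 0,"ay": 0,"az": 0,"claw": 0.11},
    {"tx": 0,"ty": 0,"tz": -10,"ax": 0,"ay": 0,"az": 0,"claw": 0.11},
    {"tx": 0,"ty": 0,"tz": 0,"ax": 0,"ay": 0,"az": 0,"claw": 0.11},
    {"tx": 0,"ty": 0,"tz": 0,"ax": 0,"ay": 0,"az": 0,"claw": 0.11},
  ],
)

```text
time_s: 2.55
tcp_pos: [0.5665, 0.0474, 0.1315]
eef_rot: [-179.9, 0.0, -98.1]
contact_force: [-0.7, -0.0, 0.0]
gripper_width: 0.0486
```

```bash
python3 look.py w3
```

```text
2.55 [0.56645626 0.04735656 0.13146721] [-1.79942718e+02  1.46843375e-02 -9.81406326e+01] 0.048565012958258866 [-0.70538803 -0.01500002  0.04790392]
cam [ 0.55499385 -0.03319394  0.27129156] [ 0.04474777  0.29560148 -0.95426275]
red [ 288  207   61   73 2399] ztop 0.1037 px [[288.0, 279.0], [291.0, 207.0], [348.0, 209.0], [346.0, 281.0]] 
 [[0.5511, 0.0718, 0.1037], [0.5446, 0.028, 0.1037], [0.5139, 0.0337, 0.1037], [0.518, 0.0781, 0.1037]] ctr [0.5319 0.0529 0.1037] sides [0.0443 0.0313 0.0446 0.0337] [np.float64(-98.37), np.float64(169.51)]
red [286 309  41  32 950] ztop 0.1036 px [[285.0, 339.0], [287.0, 309.0], [328.0, 311.0], [326.0, 341.0]] 
 [[0.5573, 0.1139, 0.1036], [0.5538, 0.092, 0.1036], [0.5299, 0.0971, 0.1036], [0.5326, 0.1193, 0.1036]] ctr [0.5434 0.1056 0.1036] sides [0.0223 0.0244 0.0224 0.0253] [np.float64(-99.16), np.float64(167.97)]
blue [207 266  14  14 168] ztop 0.1034 px [[207.0, 279.0], [207.0, 275.0], [219.0, 275.0], [219.0, 279.0]] 
 [[0.5976, 0.0653, 0.1034], [0.5971, 0.0627, 0.1034], [0.5902, 0.0637, 0.1034], [0.5907, 0.0663, 0.1034]] ctr [0.5939 0.0645 0.1034] sides [0.0026 0.007  0.0026 0.007 ] [np.float64(-100.78), np.float64(171.92)]
```

View pics/w3.png

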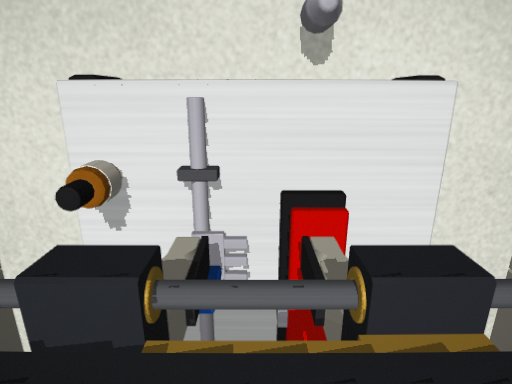

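The catch finger is over the catch and the other finger is just behind the tab, around (207,270). Next I press.

Request:
step_arm(
  increments=[
    {"tx": 0,"ty": 0,"tz": -5,"ax": 0,"ay": 0,"az": 0,"claw": 0.11},
    {"tx": 0,"ty": 0,"tz": -5,"ax": 0,"ay": 0,"az": 0,"claw": 0.11},
    {"tx": 0,"ty": 0,"tz": -4,"ax": 0,"ay": 0,"az": 0,"claw": 0.11},
    {"tx": 0,"ty": 0,"tz": -3,"ax": 0,"ay": 0,"az": 0,"claw": 0.11},
    {"tx": 0,"ty": 0,"tz": 0,"ax": 0,"ay": 0,"az": 0,"claw": 0.11},
    {"tx": 0,"ty": 0,"tz": 0,"ax": 0,"ay": 0,"az": 0,"claw": 0.11},
  ],
)

```text
time_s: 3.2
tcp_pos: [0.5665, 0.0468, 0.114]
eef_rot: [-180.0, 0.0, -98.2]
contact_force: [0.6, 2.0, 6.2]
gripper_width: 0.0488
```

Request:
step_arm(
  increments=[
    {"tx": 0,"ty": 0,"tz": -2,"ax": 0,"ay": 0,"az": 0,"claw": 0.11},
    {"tx": 0,"ty": 0,"tz": -1,"ax": 0,"ay": 0,"az": 0,"claw": 0.11},
    {"tx": 0,"ty": 0,"tz": 0,"ax": 0,"ay": 0,"az": 0,"claw": 0.11},
    {"tx": 0,"ty": 0,"tz": 0,"ax": 0,"ay": 0,"az": 0,"claw": 0.11},
  ],
)

```text
time_s: 3.6
tcp_pos: [0.5666, 0.0468, 0.1112]
eef_rot: [-179.9, 0.0, -98.2]
contact_force: [0.4, 1.8, 6.3]
gripper_width: 0.0484
```

Request:
step_arm(
  increments=[
    {"tx": 0.6,"ty": 4,"tz": 0,"ax": 0,"ay": 0,"az": 0,"claw": 0.11},
    {"tx": 0.6,"ty": 4,"tz": 0,"ax": 0,"ay": 0,"az": 0,"claw": 0.11},
    {"tx": 0.6,"ty": 4,"tz": 0,"ax": 0,"ay": 0,"az": 0,"claw": 0.11},
    {"tx": 0.6,"ty": 4,"tz": 0,"ax": 0,"ay": 0,"az": 0,"claw": 0.11},
    {"tx": 0.6,"ty": 4,"tz": 0,"ax": 0,"ay": 0,"az": 0,"claw": 0.11},
    {"tx": 0.6,"ty": 4,"tz": 0,"ax": 0,"ay": 0,"az": 0,"claw": 0.11},
    {"tx": 0,"ty": 0,"tz": 0,"ax": 0,"ay": 0,"az": 0,"claw": 0.11},
  ],
)

```text
time_s: 4.3
tcp_pos: [0.5694, 0.069, 0.1112]
eef_rot: [180.0, -0.2, -98.2]
contact_force: [-1.9, -6.2, 9.5]
gripper_width: 0.0486
```

Request:
step_arm(
  increments=[
    {"tx": 0.6,"ty": 4,"tz": 0,"ax": 0,"ay": 0,"az": 0,"claw": 0.11},
    {"tx": 0.6,"ty": 4,"tz": 0,"ax": 0,"ay": 0,"az": 0,"claw": 0.11},
    {"tx": 0.6,"ty": 4,"tz": 0,"ax": 0,"ay": 0,"az": 0,"claw": 0.11},
    {"tx": 0.6,"ty": 4,"tz": 0,"ax": 0,"ay": 0,"az": 0,"claw": 0.11},
    {"tx": 0.6,"ty": 4,"tz": 0,"ax": 0,"ay": 0,"az": 0,"claw": 0.11},
    {"tx": 0.6,"ty": 4,"tz": 0,"ax": 0,"ay": 0,"az": 0,"claw": 0.11},
    {"tx": 0.6,"ty": 4,"tz": 0,"ax": 0,"ay": 0,"az": 0,"claw": 0.11},
    {"tx": 0.6,"ty": 4,"tz": 0,"ax": 0,"ay": 0,"az": 0,"claw": 0.11},
    {"tx": 0,"ty": 0,"tz": 0,"ax": 0,"ay": 0,"az": 0,"claw": 0.11},
  ],
)

```text
time_s: 5.2
tcp_pos: [0.5741, 0.1009, 0.1111]
eef_rot: [180.0, -0.2, -98.2]
contact_force: [-1.6, -6.0, 8.1]
gripper_width: 0.0486
```

Request:
step_arm(
  increments=[
    {"tx": 0.4,"ty": 3,"tz": 0,"ax": 0,"ay": 0,"az": 0,"claw": 0.11},
    {"tx": 0.4,"ty": 3,"tz": 0,"ax": 0,"ay": 0,"az": 0,"claw": 0.11},
    {"tx": 0.3,"ty": 2,"tz": 0,"ax": 0,"ay": 0,"az": 0,"claw": 0.11},
    {"tx": 0,"ty": 0,"tz": 0,"ax": 0,"ay": 0,"az": 0,"claw": 0.11},
    {"tx": 0,"ty": 0,"tz": 0,"ax": 0,"ay": 0,"az": 0,"claw": 0.11},
  ],
)

```text
time_s: 5.7
tcp_pos: [0.5752, 0.1088, 0.1111]
eef_rot: [180.0, -0.2, -98.2]
contact_force: [-1.3, -7.4, 7.9]
gripper_width: 0.0486
```

Request:
step_arm(
  increments=[
    {"tx": 0.3,"ty": 2,"tz": 0,"ax": 0,"ay": 0,"az": 0,"claw": 0.11},
    {"tx": 0,"ty": 0,"tz": 0,"ax": 0,"ay": 0,"az": 0,"claw": 0.11},
    {"tx": 0,"ty": 0,"tz": 0,"ax": 0,"ay": 0,"az": 0,"claw": 0.11},
  ],
)

```text
time_s: 6.0
tcp_pos: [0.5752, 0.1092, 0.1112]
eef_rot: [179.9, -0.3, -98.3]
contact_force: [0.0, -13.5, 10.0]
gripper_width: 0.0485
```

Request:
step_arm(
  increments=[
    {"tx": 0.2,"ty": 1.5,"tz": 0,"ax": 0,"ay": 0,"az": 0,"claw": 0.11},
    {"tx": 0,"ty": 0,"tz": 0,"ax": 0,"ay": 0,"az": 0,"claw": 0.11},
    {"tx": 0,"ty": 0,"tz": 0,"ax": 0,"ay": 0,"az": 0,"claw": 0.11},
  ],
)

```text
time_s: 6.3
tcp_pos: [0.5752, 0.1094, 0.1112]
eef_rot: [179.9, -0.4, -98.3]
contact_force: [1.1, -19.8, 10.8]
gripper_width: 0.0485
```

The bolt is on its stop: the force rises and the motion has ended at an estimated 52 mm of travel. I'll ease the push, then lift straight up.

Request:
step_arm(
  increments=[
    {"tx": -0.4,"ty": -3,"tz": 0,"ax": 0,"ay": 0,"az": 0,"claw": 0.11},
    {"tx": 0,"ty": 0,"tz": 4,"ax": 0,"ay": 0,"az": 0,"claw": 0.11},
    {"tx": 0,"ty": 0,"tz": 4,"ax": 0,"ay": 0,"az": 0,"claw": 0.11},
    {"tx": 0,"ty": 0,"tz": 5,"ax": 0,"ay": 0,"az": 0,"claw": 0.11},
    {"tx": 0,"ty": -2,"tz": 10,"ax": 0,"ay": 0,"az": 0,"claw": 0.11},
    {"tx": 0,"ty": -2,"tz": 20,"ax": 0,"ay": 0,"az": 0,"claw": 0.11},
    {"tx": 0,"ty": -10,"tz": 30,"ax": 0,"ay": 0,"az": 0,"claw": 0.11},
    {"tx": 0,"ty": -20,"tz": 30,"ax": 0,"ay": 0,"az": 0,"claw": 0.11},
    {"tx": 0,"ty": -20,"tz": 30,"ax": 0,"ay": 0,"az": 0,"claw": 0.11},
    {"tx": 0,"ty": 0,"tz": 0,"ax": 0,"ay": 0,"az": 0,"claw": 0.11},
    {"tx": 0,"ty": 0,"tz": 0,"ax": 0,"ay": 0,"az": 0,"claw": 0.11},
  ],
)

```text
time_s: 7.4
tcp_pos: [0.5759, 0.057, 0.2446]
eef_rot: [-179.9, 0.1, -98.3]
contact_force: [0.2, -0.2, -0.5]
gripper_width: 0.0491
```

```bash
python3 look.py w4
```

```text
7.4 [0.57589883 0.0570236  0.24459114] [-1.79903369e+02  9.23461669e-02 -9.82732900e+01] 0.0491156761202485 [ 0.24709662 -0.22887766 -0.53968615]
cam [ 0.56409859 -0.02371429  0.3842844 ] [ 0.04622017  0.29660647 -0.95388065]
red [ 284  153   40  114 3498] ztop 0.1039 px [[281.0, 266.0], [287.0, 151.0], [323.0, 153.0], [317.0, 268.0]] 
 [[0.5629, 0.1371, 0.1039], [0.5444, 0.0283, 0.1039], [0.5138, 0.0344, 0.1039], [0.5288, 0.1442, 0.1039]] ctr [0.5375 0.086  0.1039] sides [0.1104 0.0312 0.1108 0.0348] [np.float64(-99.66), np.float64(168.68)]
blue [211 245  31  26 703] ztop 0.1264 px [[211.0, 261.0], [239.0, 261.0], [239.0, 270.0], [211.0, 270.0]] 
 [[0.6233, 0.1107, 0.1264], [0.599, 0.1142, 0.1264], [0.6004, 0.123, 0.1264], [0.625, 0.1194, 0.1264]] ctr [0.6119 0.1168 0.1264] sides [0.0246 0.0089 0.0248 0.0089] [np.float64(171.77), np.float64(80.79)]
```

View pics/w4.png

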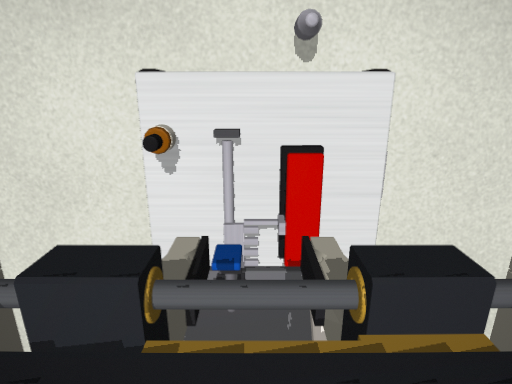

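The tab at (228,256) has moved 51 mm. The catch top is back at 0.1039 m, the same as before the press, and its arm at (262,223) sits behind the last rack tooth. The oil bottle and objective haven't been disturbed, so I'm handing in.

```bash
python3 -c "
from plant import r
print(r.close_job())"
```

```text
the job is handed in; nothing more can be done
None
```

The lid is locked and the job is handed in, after about 7.4 s on the robot's clock. One fingertip pressed the catch about 10 mm down and held it there while the other pushed the tab. When the push force rose to about 20 N with no further motion, I eased off and lifted straight up.

- **Bolt:** the last wrist image shows the tab moved 51 mm, good to about 1–2 mm. Fingertip position at the stop gave 52 mm.
- **Catch:** its top is back at 0.1039 m, exactly its height before pressing, with the steel arm behind the last tooth of the rack. It can only spring fully up past 49 mm of bolt travel, so this agrees with the bolt being home.
- **Other items:** the oil bottle and objective look undisturbed in the last wrist image. I did not check the other bystanders afterwards, but the arm crossed to the case well above all of them.
- **Robot:** the gripper is clear of everything at 0.245 m, with the force reading near zero.

No check failed. My first two move calls were refused for missing fields, and the arm did not move on them.

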